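# Get the tape measure out of the blocked notions drawer and restore the worktop

## Robot

A 7-joint arm with a two-finger parallel gripper is mounted at the origin on the work surface; the furniture and walls round the work are solid. World frame = base frame: x ahead of the robot, y to its left, z up, the work surface at z = 0. Lengths are in m, angles in degrees, forces in N, time in s.
With the tool pointing down it reaches from about 0.425 to 0.95 m from the base axis. Payload 16.7 kg.
Tool frame: the origin (TCP) lies on the centre line of the jaws, within the pads' length; the fingertips stand 11 mm ahead of it and the grasp point (between the pads) lies 8 mm behind it; z points along the fingers, y is the line along which they close (so a half turn about z gives the same grasp; the last joint's range is limited). The gripper opens to 94 mm and grips with 3 to 60 N. Pads are 16 mm wide; open, the fingers measure 119 mm over their backs; the gripper's body (75 mm by 177 mm) begins 78 mm behind the grasp point.
Start: joints at [-71.935, 24.414, 4.234, 92.017, -1.954, 63.644, -3.845], TCP at [0.303, 0.603, 0.216] pointing down, gripper open.
Joint ranges: [-163.25, 163.25], [-28.42, 122.38], [-70.27, 78.77], [12.13, 141.07], [-58.53, 238.53], [9.26, 117.41], [-156.51, 156.51]. Speed limits (degrees/s): [108.29, 108.29, 136.94, 136.94, 172.46, 172.46, 172.46].

## Interface

Orientations are given as [roll, pitch, yaw] about the fixed x, y, z axes, in that order (R = Rz(yaw) Ry(pitch) Rx(roll)).
In Python, from workcell import r, cams gives the robot as it stands.
- The arm moves only by the tool arm_command, never from a script. Its arguments are lists of equal length, an entry for each row: "xyz": the shift along the tool's x, y, z in cm, a list of three; "turn": the turn about the tool's z in degrees. In form: {"xyz": [[dx, dy, dz], ...], "turn": [turn, ...]}. A call has 1 to 8 rows; each row is the pose to reach, as a shift and turn from the pose commanded when the call began, along the tool's axes at that moment; what a row does not reach only later rows make up. A row lasts 1/8 s, in which the tool goes at most 62.5 mm and 10.7 degrees, less where a joint would pass 70% of its speed; a pose out of reach is approached as far as the arm can. A call with a gripper value outside its range is refused whole. "fingers" is the opening, from 0 (shut) to 1 (fully open), set as the call begins (left out, the last holds). The fingers move at their own pace and stop on an object; the grip force is fixed at half the most. Time passes only in rows, so rows that repeat a pose let the fingers close. It gives the time, the measured TCP pose, the force, the opening and the grip force at its end, in the units of the state.
- r.observe(): the state, without advancing time (a new reading comes with each control period).
- cams.get_image(name): name is "side" or "top" or "wrist"; returns (picture, depth): 420x560x3 uint8, red, green, blue; 420x560 float32, m along the optical axis (not along the pixel's ray), 0 where there is no reading.
- cams.camera_model(name): a dict with "camera_matrix" (3x3 intrinsics, pixels), "view" (4x4, takes a point from world to camera coordinates); the wrist camera has in their place "hand_eye" (4x4, takes a point from camera to tool coordinates, whose origin is the TCP and whose axes are the flange's). Camera axes: x right, y up, looking along -z (the intrinsics and any distortion apply to the point x, -y, -z); pixel columns grow to the right and rows downward; lengths in m; the calibration is good to about 2 mm. A picture is of the moment at which its call begins: read the wrist's pose just before it. camera_model takes no time and is no camera call.
- r.sign_off(): hands the job in; it is judged then, once.
The state is a dict: "time": time; "qpos": joint angles; "joint_velocities": joint speeds; "joint_torque": joint torques, N m; "tcp_pos": TCP position; "tcp_rot": TCP orientation; "contact_force": force on the tool from outside, world axes, zero at the start; "torque": the same for the moment, N m; "grip_width": finger opening in m; "gripper_force": force on a finger pad.
Only numpy, scipy, OpenCV 4.12 (cv2) and the standard library are available. Lean on these libraries where they do the work, as an engineer would, in place of code of your own. Each camera call takes 0.05 s, during which the arm holds its last target. There are 200 camera calls.

## Task

I need the tape measure from the clear-topped notions drawer, but the pin tin, the bobbin box and the button jar stand in front and keep it from opening. First stand all three upright on the grey pressing mat; then pull the drawer open, take the tape measure out and lay it flat in the round well of the wooden tool block. Push the drawer fully shut again and put the tin, the box and the jar back upright, each where it stood before.

Things in the scene. Friction and masses are not known exactly. Their poses are not given: they have to be found in the camera images.
- notions_drawer_unit: Low light-wood drawer unit, 135 mm deep (x) x 260 wide (y) x 56 high, clear acrylic top, fixed. Origin: centre of underside; +x points to its back, so the drawer pulls out along -x; closed front at x = -67.5 mm. Pencil and spool fixed on its top at the rear. Tin, box and jar start in a row about 172 mm before the origin, 100 mm apart along y, in any order.
- notions_drawer (a joint): How far the drawer is pulled out, m: 0 fully shut, 0.100 at the stop. Sliding friction about 1 N, no spring: it stays where it is left. The tape measure comes clear of the top at about 0.085 or more.
- knob_grip (a point): Centre of the brass drawer knob's round head (21 mm thick, axis level along the unit's x), 25 mm out from the middle of the drawer front, 32 mm above the worktop; it travels with the drawer. The head spans 17 to 34 mm from the front; grip it from above, fingers on its two sides (closing along the unit's y).
- tape_center (a point): Centre, half-way up the case, of the loose round white tape measure, 55 mm across, case 16 mm high, red button to 18 mm; yellow tab along its -y. It lies in the drawer, seen through the top, on the drawer floor 14 mm above the worktop, in a compartment 163 mm wide (y) and 109 mm deep. Drawer walls reach 40 mm above the worktop, divider 36, front 51. The thimble and clips beside it are fixed.
- tin_center (a point): Centre, half-way up, of the blue-grey rectangular pin tin, 62 mm (its x) x 89 mm (its y) x 22 mm high, lid fixed shut, about 0.12 kg. It starts with its short side (x) along the row.
- bobbin_box_center (a point): Centre, half-way up, of the clear bobbin box with small bobbins inside, 58 mm (its x) x 118 mm (its y) x 25 mm high, lid fixed shut, about 0.1 kg. It starts with its short side (x) along the row.
- jar_center (a point): Centre, half-way up, of the upright, squat round button jar, glass with a metal screw lid, 53 mm in diameter, 48 mm high, about 0.12 kg.
- pressing_mat: Flat grey felt pressing mat, 125 mm (x) x 270 mm (y) x 8 mm thick, fixed. Origin: centre of its underside. It lies to the left or to the right of the row.
- well (a point): Centre of the floor of the round well in the wooden tool block: 78 mm across, 6 mm deep, its floor 6 mm above the worktop. The block, 150 mm (x) x 130 mm (y) x 12 mm high, is fixed; its centre lies 22.5 mm along the point's +x. A seam ripper lies fixed and flush in a groove beside the well. The block is on the side where the mat is not.

How it is judged (in metres and radians):
On the way, in this order (a step that is already met when the one before it is completed fails the run):
1. the pin tin, the bobbin box and the button jar all stand upright on the pressing mat, the drawer still shut (x of tin_center in the frame of pressing_mat between -0.0625 and 0.0625 m and y of tin_center in the frame of pressing_mat between -0.135 and 0.135 m and z of tin_center in the frame of pressing_mat between 0.015 and 0.023 m and angle between each of tin_center, bobbin_box_center, jar_center's own z axis and vertical below 0.12 rad and x of bobbin_box_center in the frame of pressing_mat between -0.0625 and 0.0625 m and y of bobbin_box_center in the frame of pressing_mat between -0.135 and 0.135 m and z of bobbin_box_center in the frame of pressing_mat between 0.0165 and 0.0245 m and x of jar_center in the frame of pressing_mat between -0.0625 and 0.0625 m and y of jar_center in the frame of pressing_mat between -0.135 and 0.135 m and z of jar_center in the frame of pressing_mat between 0.028 and 0.036 m and value of joint notions_drawer below 0.03 m), for 0.2 s.
2. the tape measure lies flat in the round well of the tool block (horizontal distance between tape_center and well below 0.014 m and z of tape_center in the frame of well below 0.0105 m and angle between tape_center's own z axis and vertical below 0.08 rad), for 0.2 s.
At the end, for the whole second after the job is handed in: The tape measure lies flat in the round well (centre within 14 mm of the well's), the drawer is shut to within 6 mm, and the tin, the box and the jar stand upright within 15 mm of where each stood at the start (all of step 2 and value of joint notions_drawer below 0.006 m and distance of each of tin_center, bobbin_box_center, jar_center from where it was at the start of the episode below 0.015 m and angle between each of tin_center, bobbin_box_center, jar_center's own z axis and vertical below 0.12 rad); the robot touches nothing.
It fails at once if the button jar is tipped over (angle between jar_center's own z axis and vertical above 0.6 rad).
It fails at once if the pin tin or the bobbin box is turned over (angle between any of tin_center, bobbin_box_center's own z axis and vertical above 0.6 rad).
It also fails if it takes over 141 s, if anything falls off the work surface, if the arm or the gripper's body presses on something with over 40 N, if the wrist force passes 120 N, or if a joint passes its speed limit or range.

## Working session

There is one attempt and no reset: what is moved stays moved. The work goes in short steps, Python scripts to look and compute and a tool call to move; the robot and the scene stay as the last step left them, time stands still between calls to the robot, and variables do not carry over. Pictures are saved under pics/ and viewed, at most 14 in all, crops included, and the job is handed in when it is done.

Besides the shell and the picture viewer there is one more tool, called after "Emit:" as name(argument=value, ...) on one line, values as JSON. arm_command: Moves the arm, as the interface text tells. Its arguments: {"type":"object","properties":{"xyz":{"type":"array"},"turn":{"type":"array"},"fingers":{"type":"number"}},"required":["xyz","turn"]}

```bash
mkdir -p pics; ls; cat > h.py <<'E'
import numpy as np, cv2
from workcell import r, cams
def save(name,fn):
    im,d=cams.get_image(name); cv2.imwrite('pics/'+fn,im[:,:,::-1]); np.save('pics/'+fn[:-4]+'.npy',d); return im,d
E
python3 - <<'E'
from h import *
print(r.observe())
for n in ('top','side'):
    save(n,n+'0.png'); print(n,cams.camera_model(n))
print(cams.camera_model('wrist'))
E
```

```text
pics
{'time': 0.0, 'qpos': array([-71.93569822,  24.44991311,   4.23134367,  92.05234421,
        -1.95257176,  63.64399077,  -3.84606942]), 'joint_velocities': array([ 0.0500792 ,  0.01947387, -0.07740225, -0.01789917,  0.04215605,
       -0.04930761,  0.04004949]), 'joint_torque': array([ 8.83543453e-04, -9.35825658e+01,  3.66781846e+00, -4.54207599e+01,
       -4.86964337e-02,  1.99961109e-02,  1.60291224e-04]), 'tcp_pos': array([0.30239416, 0.60299361, 0.21577178]), 'tcp_rot': array([-1.79926187e+02,  6.57153832e-03,  1.53367170e+02]), 'contact_force': array([-0.68172529,  1.04679854,  0.97925099]), 'torque': array([-0.01681181,  0.02825661,  0.00433583]), 'gripper_force': 0.0, 'grip_width': 0.09403316220958832}
top {'camera_matrix': array([[502.24636447,   0.        , 279.43545569],
       [  0.        , 502.24636447, 197.8463041 ],
       [  0.        ,   0.        ,   1.        ]]), 'view': array([[-0.02817003, -0.99959893,  0.00290292,  0.09161204],
       [ 0.9952394 , -0.02777588,  0.0934186 , -0.53309113],
       [-0.0933005 ,  0.00552071,  0.99562269, -1.42382451],
      
[... 315 characters left out ...]
3379498 ,  0.56273746,  0.7543981 , -0.24346837],
       [-0.36963798, -0.65779061,  0.65626159, -0.90614666],
       [ 0.        ,  0.        ,  0.        ,  1.        ]])}
{'camera_matrix': array([[299.49425852,   0.        , 279.4359    ],
       [  0.        , 299.49425852, 205.75203631],
       [  0.        ,   0.        ,   1.        ]]), 'hand_eye': array([[ 1.61786643e-03,  9.72182535e-01,  2.34218918e-01,
         6.90147877e-02],
       [ 9.99998688e-01, -1.59203285e-03, -2.99368545e-04,
        -3.87987897e-05],
       [ 8.18433418e-05,  2.34219095e-01, -9.72183835e-01,
        -1.68936992e-01],
       [ 0.00000000e+00,  0.00000000e+00,  0.00000000e+00,
         1.00000000e+00]])}
```

View pics/top0.png

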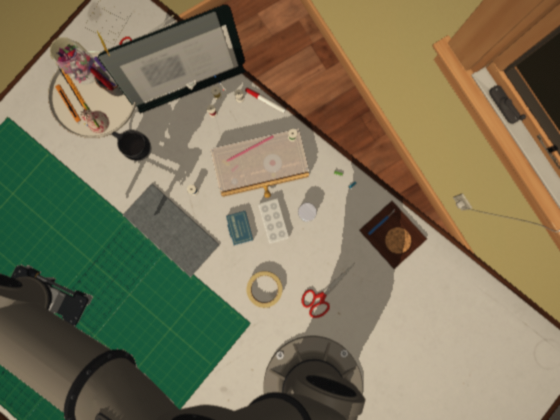

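View pics/side0.png

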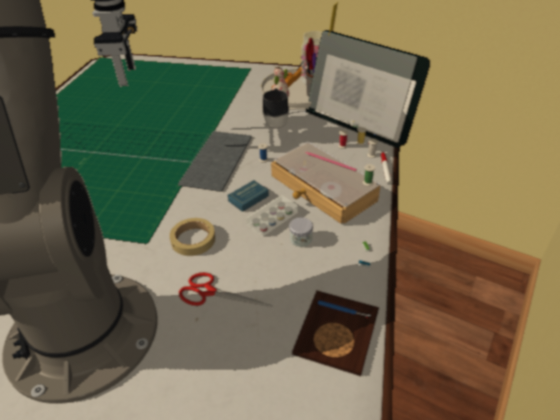

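The top view shows the unit (262,163), its knob (267,193), tin (239,227), box (272,221), jar (307,211), mat (172,230), well (398,240) and the tape through the top (271,160). In the side view there is an upright black pot at (275,105) and a laptop behind the mat.

```bash
cat >> h.py <<'E'
def ray(name,u,v):
    m=cams.camera_model(name); K=m['camera_matrix']
    if name=='wrist':
        from scipy.spatial.transform import Rotation as R
        s=r.observe(); T=np.eye(4); T[:3,:3]=R.from_euler('xyz',s['tcp_rot'],degrees=True).as_matrix(); T[:3,3]=s['tcp_pos']; C=T@m['hand_eye']
    else: C=np.linalg.inv(m['view'])
    u=np.asarray(u,float);v=np.asarray(v,float)
    d=np.stack([(u-K[0,2])/K[0,0],-(v-K[1,2])/K[1,1],-np.ones_like(u)],-1)
    return C[:3,3],d@C[:3,:3].T
def plane(name,u,v,z):
    o,d=ray(name,u,v); return o+d*((z-o[2])/d[...,2])[...,None]
def cloud(name,D):
    v,u=np.mgrid[0:420,0:560]; o,d=ray(name,u,v); return o+d*D[...,None]
def rect(name,mask,z):
    c=max(cv2.findContours(mask.astype(np.uint8),0,1)[0],key=cv2.contourArea)[:,0,:]
    p=plane(name,c[:,0],c[:,1],z)[:,:2]; (cx,cy),(w,h),a=cv2.minAreaRect((p*1000).astype(np.float32))
    return (round(cx),round(cy)),(round(w),round(h)),round(a,1)
E
python3 - <<'E'
from h import *
im=cv2.imread('pics/top0.png'); D=np.load('pics/top0.npy'); P=cloud('top',D)
hsv=cv2.cvtColor(im,cv2.COLOR_BGR2HSV)
for n,(u,v) in dict(tin=(239,227),box=(272,221),jar=(307,211),knob=(267,193),mat=(172,230),well=(398,240),block=(380,225),tape=(271,160),unit=(240,170),pot=(134,145),laptop=(230,20),laptopbase=(190,95),tbl=(340,230),tapering=(250,290),spool=(292,135),spoolL=(192,188),scis=(315,300)).items(): print(n,hsv[v,u],P[v,u].round(3))
H=(np.clip(P[...,2],0,.1)*2550).astype(np.uint8)
a=cv2.resize(im[120:300,100:430],None,fx=2.4,fy=2.4,interpolation=cv2.INTER_CUBIC)
cv2.imwrite('pics/crop.png',a)
Z=P[...,2]; yy,xx=np.mgrid[0:420,0:560]
def win(u0,u1,v0,v1): return (xx>u0)&(xx<u1)&(yy>v0)&(yy<v1)
print('tin',rect('top',(Z>.012)&win(222,257,200,250),.022))
print('box',rect('top',(Z>.012)&win(257,291,197,248),.025))
print('jar',rect('top',(Z>.03)&win(293,325,195,228),.048))
print('unit',rect('top',(Z>.045)&win(205,320,120,200),.056))
h,s,v=cv2.split(hsv)
print('mat',rect('top',(s<60)&(v<130)&win(120,222,180,280)&(Z>.003),.008))
print('block',rect('top',(v<110)&win(355,432,198,270)&(Z>.006)|win(385,411,227,254),.012))
print('cork',rect('top',(v>110)&win(380,415,220,260)&(s>100),.006))
E
```

```text
tin [ 73  39 105] [0.455 0.195 0.025]
box [ 20  42 202] [0.469 0.1   0.023]
jar [ 14  24 180] [ 0.494 -0.     0.045]
knob [ 18 184 147] [0.549 0.112 0.043]
mat [ 25  30 101] [0.452 0.39  0.011]
well [ 14 156  95] [ 0.405 -0.264  0.007]
block [117  60  47] [ 0.45  -0.214  0.003]
tape [ 11  64 176] [0.64  0.098 0.061]
unit [ 15  67 176] [0.615 0.186 0.057]
pot [13 62 29] [0.705 0.499 0.011]
laptop [73 89 20] [0.997 0.195 0.187]
laptopbase [ 19  51 120] [0.854 0.335 0.   ]
tbl [ 19  47 194] [ 0.439 -0.097  0.001]
tapering [ 19 123 168] [0.275 0.167 0.024]
spool [ 19  64 200] [0.701 0.037 0.103]
spoolL [ 19  65 183] [0.571 0.328 0.026]
scis [  8  96 164] [ 0.24  -0.017  0.003]
tin ((454, 196), (89, 62), 13.6)
box ((471, 97), (118, 58), 15.0)
jar ((492, 0), (51, 48), 88.4)
unit ((639, 130), (141, 260), 11.5)
mat ((456, 392), (268, 134), 46.2)
block ((423, -246), (150, 134), 40.0)
cork ((403, -289), (20, 64), 83.9)
```

View pics/crop.png

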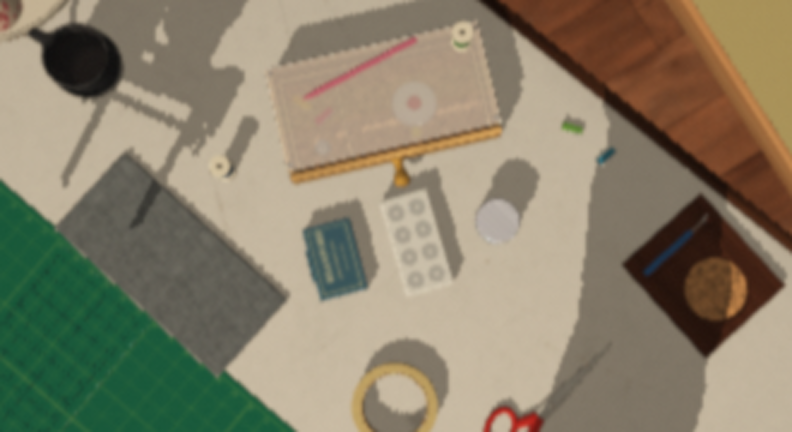

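The crop shows the tin at crop (335,258), box (417,242), jar (497,220) and knob (400,170). The mat's corners are (128,152), (288,296), (218,375) and (58,225), the well is at (716,288) and the tape at (414,102). Sizes and row spacing agree with the task text.

```bash
cat >> h.py <<'E'
def go(x,y,z,yaw,frm=None):
    s=r.observe(); p=np.array(frm[:3] if frm else s['tcp_pos']); y0=frm[3] if frm else s['tcp_rot'][2]
    a=np.deg2rad(y0); d=np.array([x,y,z])-p
    t=(y0-yaw+180)%360-180
    return [round(100*v,2) for v in (d[0]*np.cos(a)+d[1]*np.sin(a), d[0]*np.sin(a)-d[1]*np.cos(a), -d[2])],'turn',round(t,1)
E
cat >seq.py <<'E'
import sys
from h import *
# args: x,y,z,yaw ... each from the previous
f=None
for a in sys.argv[1:]:
    t=list(map(float,a.split(','))); print(a,go(*t,frm=f)); f=t
E
python3 - <<'E'
from h import *
P=cloud('top',np.load('pics/top0.npy')); Z=P[...,2]
for n,(u0,u1,v0,v1) in dict(pot=(110,155,120,165),mat=(120,220,180,280)).items():
    q=P[v0:v1,u0:u1].reshape(-1,3); print(n,q[q[:,2]>.05].min(0) if (q[:,2]>.05).any() else 0,q[q[:,2].argsort()[-3:]].round(3))
E
python3 seq.py .454,.196,.13,-167 .454,.196,.015,-167 .454,.196,.13,-167 .52,.458,.13,136 .52,.458,.025,136
```

```text
pot [0.40029047 0.08462874 0.05020504] [[0.4   0.085 1.467]
 [0.4   0.085 1.467]
 [0.4   0.085 1.467]]
mat [0.40029047 0.08462874 0.05009158] [[0.4   0.085 1.467]
 [0.4   0.085 1.467]
 [0.4   0.085 1.467]]
.454,.196,.13,-167 ([np.float64(-31.8), np.float64(-29.59), np.float64(8.59)], 'turn', np.float64(-39.6))
.454,.196,.015,-167 ([np.float64(-0.0), np.float64(0.0), np.float64(11.5)], 'turn', 0.0)
.454,.196,.13,-167 ([np.float64(-0.0), np.float64(0.0), np.float64(-11.5)], 'turn', 0.0)
.52,.458,.13,136 ([np.float64(-12.32), np.float64(24.04), np.float64(-0.0)], 'turn', 57.0)
.52,.458,.025,136 ([np.float64(0.0), np.float64(0.0), np.float64(10.5)], 'turn', 0.0)
```

```bash
python3 - <<'E'
from h import *
a,d=ray('top',134,148);b,e=ray('side',275,103)
A=np.stack([d,-e],1);t=np.linalg.lstsq(A,b-a,rcond=None)[0];print(a+d*t[0],b+e*t[1])
E
```

```text
[0.6830653  0.48171634 0.0729785 ] [0.68841813 0.47911745 0.07332398]
```

Emit:
arm_command(xyz=[[-31.8,-29.6,0],[-31.8,-29.6,0],[-31.8,-29.6,0],[-31.8,-29.6,0],[-31.8,-29.6,0],[-31.8,-29.6,0],[-31.8,-29.6,6],[-31.8,-29.6,8.6]], turn=[-39.6,-39.6,-39.6,-39.6,-39.6,-39.6,-39.6,-39.6])

```text
time: 1.1
tcp_pos: [0.455, 0.1935, 0.1298]
tcp_rot: [-180.0, 0.1, -167.2]
contact_force: [0.5, 0.8, -0.3]
grip_width: 0.094
gripper_force: 0.0
```

The pot is low and well clear of the mat. Next is a wrist check above the tin.

```bash
python3 - <<'E'
from h import *
im,D=save('wrist','w0.png'); P=cloud('wrist',D); Z=P[...,2]
n,l,st,c=cv2.connectedComponentsWithStats(((Z>.012)&(Z<.06)).astype(np.uint8))
for i in range(1,n):
    if st[i,4]>1500:
        print(st[i],rect('wrist',l==i,float(np.percentile(Z[l==i],90))),np.percentile(Z[l==i],90))
E
```

```text
[ 193    0  119   50 2574] ((306, 136), (36, 95), 12.8) 0.02246882432234745
[ 138  135   79  125 6876] ((464, 99), (117, 60), 15.3) 0.02167527274692299
[ 252  157   67   92 5788] ((447, 197), (88, 61), 13.8) 0.019423826193002834
[  24  172   82   63 3970] ((483, 11), (53, 70), 18.8) 0.04475292093923668
[ 138  327  176   44 6683] ((588, 170), (47, 167), 13.0) 0.05159983194997998
```

View pics/w0.png

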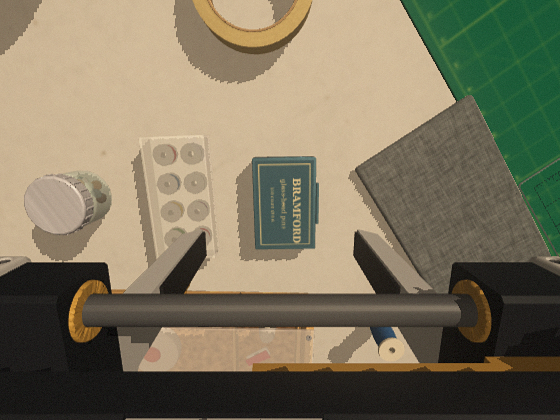

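The wrist view shows the tin centred at (284,203), midway between the fingers and aligned with them. The box is at (180,200) and the jar lid at (55,205).

Emit:
arm_command(xyz=[[0.3,-0.4,6],[0.3,-0.4,10],[0.3,-0.4,11.4],[0.3,-0.4,11.4]], turn=[-1,-1,-1,-1])

```text
time: 1.65
tcp_pos: [0.452, 0.192, 0.0167]
tcp_rot: [-180.0, -0.1, -166.0]
contact_force: [0.3, 0.1, 0.1]
grip_width: 0.094
gripper_force: 0.0
```

Emit:
arm_command(xyz=[[0,0,0],[0,0,0],[0,0,0],[0,0,0],[0,0,0],[0,0,-5],[0,0,-11.5],[0,0,-11.5]], turn=[0,0,0,0,0,0,0,0], fingers=0.3)

```text
time: 2.65
tcp_pos: [0.454, 0.1925, 0.1354]
tcp_rot: [179.9, 0.3, -166.1]
contact_force: [-0.2, 1.1, -2.3]
grip_width: 0.0585
gripper_force: 30.0
```

```bash
python3 seq.py .522,.461,.13,136 .522,.461,.024,136
```

```text
.522,.461,.13,136 ([np.float64(-13.07), np.float64(24.42), np.float64(0.54)], 'turn', np.float64(57.9))
.522,.461,.024,136 ([np.float64(0.0), np.float64(0.0), np.float64(10.6)], 'turn', 0.0)
```

Emit:
arm_command(xyz=[[-13.1,24.4,0.5],[-13.1,24.4,0.5],[-13.1,24.4,0.5],[-13.1,24.4,0.5],[-13.1,24.4,0.5],[-13.1,24.4,0.5],[-13.1,24.4,3],[-13.1,24.4,6]], turn=[58,58,58,58,58,58,58,58])

```text
time: 3.65
tcp_pos: [0.5201, 0.4598, 0.0698]
tcp_rot: [-180.0, 0.0, 136.0]
contact_force: [-0.5, -0.2, -1.3]
grip_width: 0.0587
gripper_force: 30.0
```

```bash
python3 seq.py .522,.461,.026,136; python3 - <<'E'
from h import *
im,D=save('wrist','w1.png')
E
```

```text
.522,.461,.026,136 ([np.float64(-0.06), np.float64(0.22), np.float64(4.38)], 'turn', np.float64(-0.0))
```

View pics/w1.png

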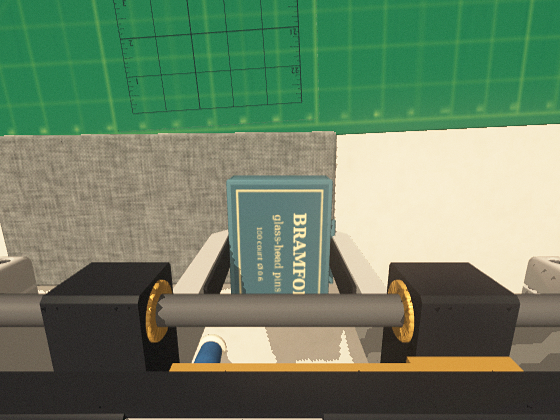

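```bash
python3 - <<'E'
from h import *
for u,v in ((335,132),(336,200),(337,230),(100,134),(5,245)): print(u,v,plane('wrist',u,v,.008).round(3))
c,s=np.cos(np.deg2rad(46.2)),np.sin(np.deg2rad(46.2))
for sa in(1,-1):
  for sb in (1,-1): print(np.array([.456,.392])+sa*.135*np.array([c,s])+sb*.0625*np.array([-s,c]))
E
```

```text
335 132 [0.496 0.536 0.008]
336 200 [0.534 0.502 0.008]
337 230 [0.553 0.487 0.008]
100 134 [0.376 0.41  0.008]
5 245 [0.377 0.285 0.008]
[0.50432931 0.53269658]
[0.59454934 0.44617868]
[0.31745066 0.33782132]
[0.40767069 0.25130342]
```

Emit:
arm_command(xyz=[[0,0.2,3],[0,0.2,4.3],[0,0.2,4.4],[0,0.2,4.4]], turn=[0,0,0,0])

```text
time: 4.2
tcp_pos: [0.522, 0.4616, 0.0283]
tcp_rot: [180.0, 0.0, 136.0]
contact_force: [0.4, 0.3, 0.0]
grip_width: 0.0587
gripper_force: 30.0
```

Emit:
arm_command(xyz=[[0,0,0],[0,0,0],[0,0,0],[0,0,-5],[0,0,-10],[0,0,-10]], turn=[0,0,0,0,0,0], fingers=0.95)

```text
time: 4.95
tcp_pos: [0.5235, 0.4629, 0.1319]
tcp_rot: [179.6, -0.0, 136.0]
contact_force: [-0.0, -0.3, -1.4]
grip_width: 0.0892
gripper_force: 0.0
```

```bash
python3 seq.py .468,.098,.13,-165 .468,.098,.016,-165 .468,.098,.13,-165 .456,.392,.13,136 .456,.392,.025,136
```

```text
.468,.098,.13,-165 ([np.float64(-21.38), np.float64(-30.09), np.float64(0.19)], 'turn', np.float64(-59.0))
.468,.098,.016,-165 ([np.float64(-0.0), np.float64(0.0), np.float64(11.4)], 'turn', 0.0)
.468,.098,.13,-165 ([np.float64(-0.0), np.float64(0.0), np.float64(-11.4)], 'turn', 0.0)
.456,.392,.13,136 ([np.float64(-6.45), np.float64(28.71), np.float64(-0.0)], 'turn', 59.0)
.456,.392,.025,136 ([np.float64(0.0), np.float64(0.0), np.float64(10.5)], 'turn', 0.0)
```

Emit:
arm_command(xyz=[[-21.4,-30.1,0],[-21.4,-30.1,0],[-21.4,-30.1,0],[-21.4,-30.1,0],[-21.4,-30.1,0],[-21.4,-30.1,0],[-21.4,-30.1,0],[-21.4,-30.1,0]], turn=[-59,-59,-59,-59,-59,-59,-59,-59])

```text
time: 5.95
tcp_pos: [0.4664, 0.0966, 0.1274]
tcp_rot: [180.0, 0.0, -165.1]
contact_force: [0.6, 0.9, -0.7]
grip_width: 0.0898
gripper_force: 0.0
```

```bash
python3 seq.py .468,.098,.016,-165; python3 - <<'E'
from h import *
im,D=cams.get_image('wrist'); P=cloud('wrist',D); Z=P[...,2]
n,l,st,c=cv2.connectedComponentsWithStats(((Z>.012)&(Z<.06)).astype(np.uint8))
for i in range(1,n):
    if st[i,4]>1500: print(st[i],rect('wrist',l==i,float(np.percentile(Z[l==i],90))),np.percentile(Z[l==i],90).round(4))
E
```

```text
.468,.098,.016,-165 ([np.float64(-0.19), np.float64(0.1), np.float64(11.14)], 'turn', np.float64(-0.1))
[ 316    0  129   67 3457] ((303, 137), (49, 102), 15.1) 0.0264
[ 250  147   65  123 7528] ((467, 101), (117, 58), 15.2) 0.0261
[ 136  179   71   64 3396] ((485, 7), (51, 63), 47.9) 0.0492
[ 145  327  266   44 9549] ((588, 129), (46, 250), 15.0) 0.057
```

Emit:
arm_command(xyz=[[-0.2,0.2,6],[-0.2,0.2,10],[-0.2,0.2,11.2],[-0.2,0.2,11.2]], turn=[0,0,0,0])

```text
time: 6.5
tcp_pos: [0.4677, 0.0994, 0.0154]
tcp_rot: [-180.0, -0.1, -165.0]
contact_force: [0.2, -0.9, 0.0]
grip_width: 0.0898
gripper_force: 0.0
```

Emit:
arm_command(xyz=[[0,0,0],[0,0,0],[0,0,0],[0,0,0],[0,0,0],[0,0,-5],[0,0,-11.5],[0,0,-11.5]], turn=[0,0,0,0,0,0,0,0], fingers=0.3)

```text
time: 7.5
tcp_pos: [0.4699, 0.0994, 0.1345]
tcp_rot: [179.9, 0.4, -165.1]
contact_force: [-0.1, 0.9, -1.9]
grip_width: 0.0584
gripper_force: 30.0
```

```bash
python3 seq.py .454,.392,.11,136 .454,.392,.025,136
```

```text
.454,.392,.11,136 ([np.float64(-6.01), np.float64(28.68), np.float64(2.45)], 'turn', np.float64(58.9))
.454,.392,.025,136 ([np.float64(0.0), np.float64(0.0), np.float64(8.5)], 'turn', 0.0)
```

Emit:
arm_command(xyz=[[-6,28.7,0],[-6,28.7,0],[-6,28.7,0],[-6,28.7,0],[-6,28.7,0],[-6,28.7,0],[-6,28.7,2.5],[-6,28.7,2.5]], turn=[59,59,59,59,59,59,59,59])

```text
time: 8.5
tcp_pos: [0.4504, 0.3905, 0.1033]
tcp_rot: [-179.8, 0.0, 136.0]
contact_force: [0.5, 0.1, -0.1]
grip_width: 0.0581
gripper_force: 30.0
```

Emit:
arm_command(xyz=[[0,0,5],[0,0,7.5],[0,0,8.5],[0,0,8.5]], turn=[0,0,0,0])

```text
time: 9.0
tcp_pos: [0.4518, 0.3911, 0.0209]
tcp_rot: [-180.0, -0.0, 135.9]
contact_force: [0.3, -0.2, -0.4]
grip_width: 0.0583
gripper_force: 30.0
```

Emit:
arm_command(xyz=[[0,0,0],[0,0,0],[0,0,0],[0,0,-5],[0,0,-11],[0,0,-11]], turn=[0,0,0,0,0,0], fingers=0.8)

```text
time: 9.75
tcp_pos: [0.4535, 0.3932, 0.135]
tcp_rot: [179.6, -0.0, 136.0]
contact_force: [-0.7, -0.6, -0.5]
grip_width: 0.0751
gripper_force: 0.0
```

```bash
python3 seq.py .488,.003,.14,-167
```

```text
.488,.003,.14,-167 ([np.float64(-29.61), np.float64(-25.65), np.float64(-0.5)], 'turn', np.float64(-57.0))
```

Emit:
arm_command(xyz=[[-29.6,-25.7,-0.5],[-29.6,-25.7,-0.5],[-29.6,-25.7,-0.5],[-29.6,-25.7,-0.5],[-29.6,-25.7,-0.5],[-29.6,-25.7,-0.5],[-29.6,-25.7,-0.5],[-29.6,-25.7,-0.5]], turn=[-57,-57,-57,-57,-57,-57,-57,-57], fingers=0.98)

```text
time: 10.75
tcp_pos: [0.4855, -0.0019, 0.1352]
tcp_rot: [-180.0, -0.0, -167.3]
contact_force: [-0.2, 1.4, -0.5]
grip_width: 0.0922
gripper_force: 0.0
```

```bash
python3 - <<'E'
from h import *
im,D=save('wrist','w2.png'); P=cloud('wrist',D); Z=P[...,2]
m=((Z>.035)&(Z<.06)); m[300:]=0
print(r.observe()['tcp_pos'],rect('wrist',m,.048))
q=P[m]; print(np.median(q,0), np.percentile(q[:,2],[10,50,90]))
E
```

```text
[4.85460443e-01 5.36486349e-05 1.35095567e-01] ((488, 4), (53, 53), 12.9)
[0.48798832 0.00449266 0.04839093] [0.04719048 0.04839093 0.04926472]
```

View pics/w2.png

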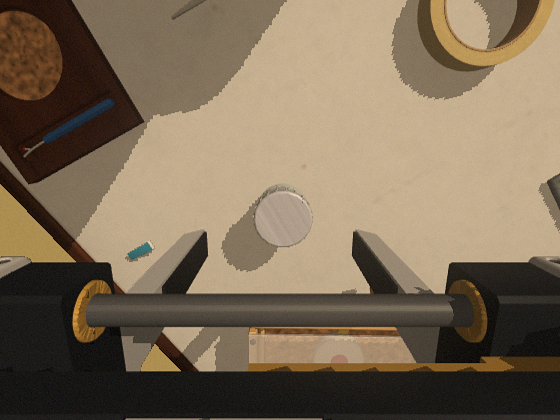

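The jar lid is at (283,218), between the fingers, and measures (0.488, 0.004) at the correct 48 mm height.

Emit:
arm_command(xyz=[[-0.4,0.2,4],[-0.4,0.2,8],[-0.4,0.2,10.5],[-0.4,0.2,10.5]], turn=[0,0,0,0])

```text
time: 11.3
tcp_pos: [0.4878, 0.0049, 0.0289]
tcp_rot: [180.0, -0.2, -166.9]
contact_force: [-0.2, 0.0, 0.9]
grip_width: 0.0923
gripper_force: 0.0
```

Emit:
arm_command(xyz=[[0,0,0],[0,0,0],[0,0,0],[0,0,0],[0,0,0],[0,0,-5],[0,0,-11],[0,0,-11]], turn=[0,0,0,0,0,0,0,0], fingers=0.3)

```text
time: 12.3
tcp_pos: [0.4915, 0.0041, 0.1443]
tcp_rot: [180.0, 0.4, -167.0]
contact_force: [1.0, 0.7, -1.6]
grip_width: 0.052
gripper_force: 30.0
```

```bash
python3 seq.py .387,.322,.14,136 .387,.322,.039,136
```

```text
.387,.322,.14,136 ([np.float64(3.05), np.float64(33.33), np.float64(0.43)], 'turn', np.float64(57.0))
.387,.322,.039,136 ([np.float64(0.0), np.float64(0.0), np.float64(10.1)], 'turn', 0.0)
```

Emit:
arm_command(xyz=[[3.1,33.3,0],[3.1,33.3,0],[3.1,33.3,0],[3.1,33.3,0],[3.1,33.3,0],[3.1,33.3,0],[3.1,33.3,0.4],[3.1,33.3,0.4]], turn=[57,57,57,57,57,57,57,57])

```text
time: 13.3
tcp_pos: [0.3828, 0.3228, 0.1352]
tcp_rot: [-179.9, -0.0, 136.1]
contact_force: [0.7, -0.3, -1.0]
grip_width: 0.052
gripper_force: 30.0
```

Emit:
arm_command(xyz=[[0,0,5],[0,0,9],[0,0,10],[0,0,10.2],[0,0,10.2]], turn=[0,0,0,0,0])

```text
time: 13.92
tcp_pos: [0.3842, 0.3197, 0.0346]
tcp_rot: [-179.9, 0.0, 135.9]
contact_force: [-0.0, -0.6, -1.4]
grip_width: 0.0518
gripper_force: 30.0
```

Emit:
arm_command(xyz=[[0,0,0],[0,0,0],[0,0,0],[0,0,0],[0,0,-5],[0,0,-10],[0,0,-10]], turn=[0,0,0,0,0,0,0], fingers=0.85)

```text
time: 14.8
tcp_pos: [0.3857, 0.3229, 0.1378]
tcp_rot: [179.7, -0.0, 136.0]
contact_force: [0.8, 1.0, 0.2]
grip_width: 0.08
gripper_force: 0.0
```

```bash
python3 - <<'E'
from h import *
im,D=save('top','top1.png'); P=cloud('top',D); Z=P[...,2]
cv2.imwrite('pics/c1.png',cv2.resize(im[100:310,100:430,::-1],None,fx=2.3,fy=2.3))
E
python3 seq.py .548,.113,.14,-168
```

```text
.548,.113,.14,-168 ([np.float64(-26.26), np.float64(-3.7), np.float64(-0.41)], 'turn', np.float64(-56.0))
```

View pics/c1.png

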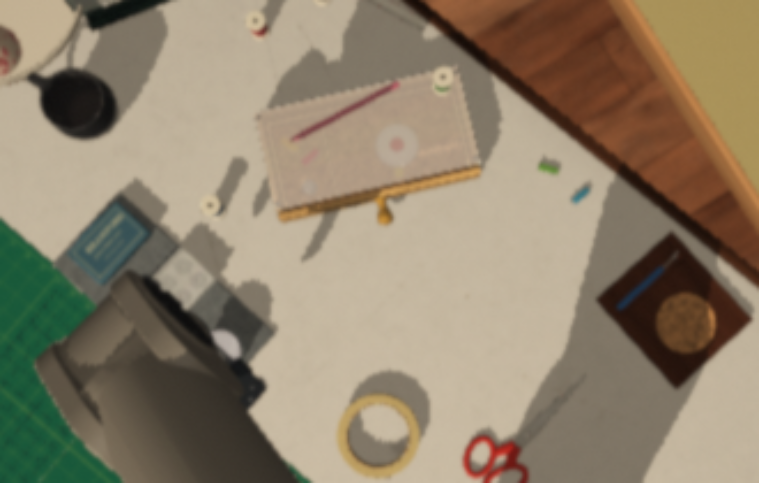

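All three now stand upright on the mat. The knob is at crop (384,212), the front runs from (280,217) to (480,173), the well is at (686,323) and the tape at (396,146). I'm going over to the knob.

Emit:
arm_command(xyz=[[-26.3,-3.7,-0.4],[-26.3,-3.7,-0.4],[-26.3,-3.7,-0.4],[-26.3,-3.7,-0.4],[-26.3,-3.7,-0.4],[-26.3,-3.7,-0.4],[-26.3,-3.7,-0.4],[-26.3,-3.7,-0.4]], turn=[-56,-56,-56,-56,-56,-56,-56,-56], fingers=0.6)

```text
time: 15.85
tcp_pos: [0.547, 0.1126, 0.1377]
tcp_rot: [180.0, -0.1, -168.2]
contact_force: [0.2, -0.3, -0.3]
grip_width: 0.0564
gripper_force: 0.0
```

```bash
python3 - <<'E'
from h import *
f=lambda x,y,z:plane('top',x/2.3+100-.3,y/2.3+100-.3,z).round(4)
print('knob',f(384,212,.032),'front',f(280,213,.051),f(480,169,.051),'well',f(686,323,.008),'tape',f(396,146,.03))
a=f(280,213,.051);b=f(480,169,.051);print(np.degrees(np.arctan2(*(a-b)[[1,0]]))-90)
im,D=save('wrist','w3.png'); print(r.observe()['tcp_pos'])
E
```

```text
knob [0.553  0.1129 0.032 ] front [0.5533 0.2406 0.051 ] [ 0.6012 -0.0076  0.051 ] well [ 0.4044 -0.2632  0.008 ] tape [0.6363 0.0957 0.03  ]
10.923195169699994
[0.54705159 0.11274109 0.13798227]
```

View pics/w3.png

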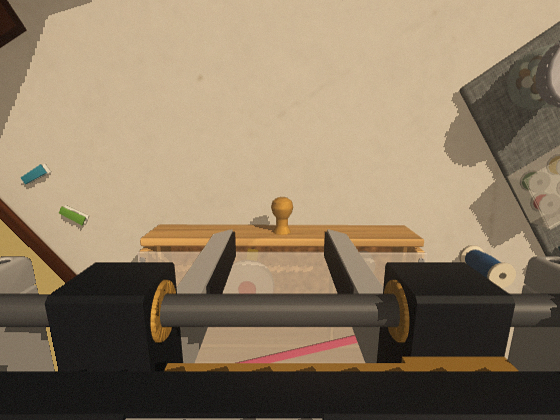

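Knob head is at (282,208), between the fingers, and the front edge is level in the picture, so the gripper is square to it.

```bash
python3 - <<'E'
from h import *
print(plane('wrist',282,208,.034), plane('wrist',[142,424],[234,233],.051))
E
python3 seq.py .55,.1125,.032,-168.3
```

```text
[0.54546482 0.11584361 0.034     ] [[ 0.59092401 -0.00330889  0.051     ]
 [ 0.53764339  0.24456513  0.051     ]]
.55,.1125,.032,-168.3 ([np.float64(-0.28), np.float64(-0.08), np.float64(10.6)], 'turn', np.float64(0.1))
```

Emit:
arm_command(xyz=[[-0.2,0.1,5],[-0.2,0.1,9],[-0.2,0.1,10.8],[-0.2,0.1,10.8]], turn=[0,0,0,0])

```text
time: 16.4
tcp_pos: [0.5488, 0.1137, 0.0299]
tcp_rot: [-180.0, -0.1, -168.0]
contact_force: [-0.3, 0.3, 0.4]
grip_width: 0.0566
gripper_force: 0.0
```

Emit:
arm_command(xyz=[[0,0,0],[0,0,0],[0,0,0],[0,0,0],[0,0,0],[0,0,0]], turn=[0,0,0,0,0,0], fingers=0.1)

```text
time: 17.15
tcp_pos: [0.5495, 0.1151, 0.0309]
tcp_rot: [179.9, 0.0, -168.0]
contact_force: [-2.2, 7.6, 4.6]
grip_width: 0.0182
gripper_force: 30.0
```

Emit:
arm_command(xyz=[[1.5,0.1,0],[3,0.1,0],[4.5,0.1,0],[6,0.1,0],[7.5,0.1,0],[9,0.1,0],[9.9,0.1,0],[9.9,0.1,0]], turn=[0,0,0,0,0,0,0,0])

```text
time: 18.15
tcp_pos: [0.4535, 0.0954, 0.0311]
tcp_rot: [179.9, 0.2, -168.0]
contact_force: [4.7, 10.5, -4.8]
grip_width: 0.0183
gripper_force: 30.0
```

Emit:
arm_command(xyz=[[0,0,0],[0,0,0],[0,0,0],[0,0,-5],[0,0,-11],[0,0,-11]], turn=[0,0,0,0,0,0], fingers=0.6)

```text
time: 18.9
tcp_pos: [0.4544, 0.0944, 0.1442]
tcp_rot: [179.9, 0.4, -168.1]
contact_force: [0.5, -0.9, -0.8]
grip_width: 0.056
gripper_force: 0.0
```

Emit:
arm_command(xyz=[[-4,-1.8,0],[-8,-3.6,0],[-8,-3.6,0],[-8,-3.6,0]], turn=[0,0,0,0], fingers=0.9)

```text
time: 19.4
tcp_pos: [0.537, 0.075, 0.1395]
tcp_rot: [-180.0, -0.1, -168.1]
contact_force: [-1.0, 0.2, 0.4]
grip_width: 0.0848
gripper_force: 0.0
```

```bash
python3 - <<'E'
from h import *
im,D=save('wrist','w4.png'); print(r.observe()['tcp_pos'],r.observe()['tcp_rot'])
E
```

```text
[0.53692697 0.07522749 0.1397864 ] [ 1.79999552e+02 -9.35467306e-02 -1.68026851e+02]
```

View pics/w4.png

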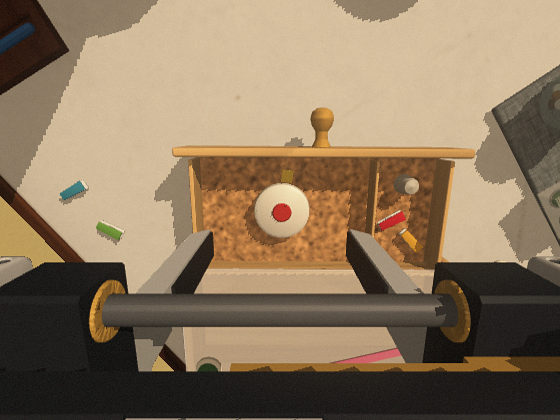

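The drawer is open and the tape lies at (282,210), clear of the acrylic edge at row 265. Its yellow tab at (287,177) points to the front, away from the fingers.

```bash
python3 - <<'E'
from h import *
im=cv2.imread('pics/w4.png').astype(int)
m=(im.min(2)>150)&(np.ptp(im,2)<60); w=np.zeros_like(m); w[180:242,250:314]=1; m&=w.astype(bool)
c=max(cv2.findContours(m.astype(np.uint8),0,1)[0],key=cv2.contourArea)
p=plane('wrist',c[:,0,0],c[:,0,1],.030)[:,:2]; ctr,rad=cv2.minEnclosingCircle((p*1000).astype(np.float32)); print(ctr,rad)
print(go(ctr[0]/1000,ctr[1]/1000,.032,-168))
E
```

```text
(521.12109375, 86.03632354736328) 12.829262733459473
([np.float64(1.32), np.float64(1.39), np.float64(10.78)], 'turn', np.float64(-0.0))
```

```bash
python3 - <<'E'
from h import *
q=plane('wrist',[282.5,255,310,282,282],[211,211,211,183,238],.03);print(q.round(4))
q=plane('wrist',np.array(282.5),np.array(211),.03)
print(go(q[0],q[1],.032,-168))
E
```

```text
[[0.5395 0.0798 0.03  ]
 [0.545  0.0539 0.03  ]
 [0.5339 0.1056 0.03  ]
 [0.513  0.0736 0.03  ]
 [0.5663 0.0851 0.03  ]]
([np.float64(-0.34), np.float64(0.39), np.float64(10.78)], 'turn', np.float64(-0.0))
```

Emit:
arm_command(xyz=[[-0.5,0.3,5],[-0.5,0.3,9],[-0.5,0.3,10.6],[-0.5,0.3,10.6]], turn=[0,0,0,0])

```text
time: 19.95
tcp_pos: [0.5416, 0.0792, 0.0343]
tcp_rot: [-180.0, -0.1, -168.0]
contact_force: [-0.2, 0.8, 0.6]
grip_width: 0.0846
gripper_force: 0.0
```

Emit:
arm_command(xyz=[[0,0,0],[0,0,0],[0,0,0],[0,0,0],[0,0,0],[0,0,-4],[0,0,-10],[0,0,-10]], turn=[0,0,0,0,0,0,0,0], fingers=0.3)

```text
time: 20.95
tcp_pos: [0.5447, 0.0796, 0.1387]
tcp_rot: [180.0, 0.4, -168.1]
contact_force: [0.6, 0.4, -1.4]
grip_width: 0.0538
gripper_force: 30.0
```

```bash
python3 seq.py .404,-.263,.14,120 .404,-.263,.024,120; python3 seq.py .404,-.263,.14,-168; python3 -c "
from h import *
print(r.observe()['qpos'])"
```

```text
.404,-.263,.14,120 ([np.float64(20.86), np.float64(-30.61), np.float64(-0.13)], 'turn', np.float64(71.9))
.404,-.263,.024,120 ([np.float64(0.0), np.float64(0.0), np.float64(11.6)], 'turn', 0.0)
.404,-.263,.14,-168 ([np.float64(20.86), np.float64(-30.61), np.float64(-0.13)], 'turn', np.float64(-0.1))
[-23.71840744  17.73662798  10.45080454 113.19529464  -4.23140346
  49.03561477  90.95090382]
```

Emit:
arm_command(xyz=[[20.9,-30.6,0],[20.9,-30.6,0],[20.9,-30.6,0],[20.9,-30.6,0],[20.9,-30.6,0],[20.9,-30.6,0],[20.9,-30.6,0],[20.9,-30.6,5]], turn=[45,45,45,45,45,45,45,45])

```text
time: 21.95
tcp_pos: [0.4034, -0.2644, 0.0858]
tcp_rot: [179.9, 0.3, 146.9]
contact_force: [2.1, 0.5, -1.2]
grip_width: 0.0543
gripper_force: 30.0
```

```bash
python3 - <<'E'
from h import *
im,D=save('wrist','w5.png'); print(r.observe()['tcp_pos'],r.observe()['tcp_rot'])
E
```

```text
[ 0.39973041 -0.26198221  0.07910662] [-179.94213198   -0.2024367   147.01297602]
```

View pics/w5.png

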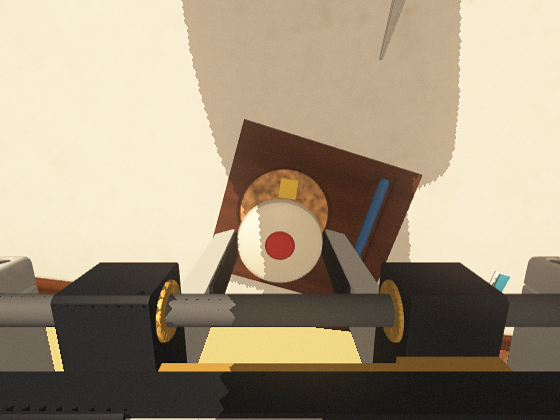

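The held tape is at (280,243). The well behind it has its left rim at (240,210), right rim at (328,210) and top at (284,169).

```bash
python3 - <<'E'
from h import *
q=plane('wrist',[240,328,284,284],[210,210,169,212],.012);print(q.round(4), np.linalg.norm(q[0]-q[1]))
a=np.deg2rad(r.observe()['tcp_rot'][2]); x=np.array([np.cos(a),np.sin(a),0])
w=q[2]-.039*x; print('well',w)
print(go(w[0],w[1],.026,147)); print(r.observe()['tcp_pos'])
E
```

```text
[[ 0.3748 -0.2843  0.012 ]
 [ 0.4137 -0.2242  0.012 ]
 [ 0.3662 -0.2362  0.012 ]
 [ 0.3957 -0.2551  0.012 ]] 0.07159127319326647
well [ 0.39893643 -0.25745776  0.012     ]
([np.float64(0.31), np.float64(0.34), np.float64(5.31)], 'turn', np.float64(0.0))
[ 0.39973041 -0.26198221  0.07910662]
```

Emit:
arm_command(xyz=[[-0.2,0.3,0],[-0.2,0.3,3],[-0.2,0.3,5],[-0.2,0.3,5.3],[-0.2,0.3,5.3]], turn=[0,0,0,0,0])

```text
time: 22.62
tcp_pos: [0.4055, -0.2621, 0.0327]
tcp_rot: [180.0, 0.1, 147.0]
contact_force: [-0.2, 0.1, 0.8]
grip_width: 0.0539
gripper_force: 30.0
```

Emit:
arm_command(xyz=[[0,0,0],[0,0,0],[0,0,0],[0,0,0],[0,0,-5],[0,0,-10],[0,0,-10]], turn=[0,0,0,0,0,0,0], fingers=0.85)

```text
time: 23.5
tcp_pos: [0.4063, -0.2629, 0.1345]
tcp_rot: [179.9, 0.3, 147.0]
contact_force: [-0.0, 0.6, 0.2]
grip_width: 0.08
gripper_force: 0.0
```

```bash
python3 - <<'E'
from h import *
im,D=save('wrist','w6.png'); print(r.observe()['tcp_pos'])
P=cloud('wrist',D);print(P[200:240:8,260:310:10,2].round(3))
E
python3 seq.py .452,.094,.14,-168
```

```text
[ 0.40557477 -0.26219868  0.13278651]
[[0.02  0.02  0.024 0.02  0.021]
 [0.021 0.02  0.023 0.02  0.02 ]
 [0.021 0.021 0.022 0.021 0.019]
 [0.005 0.02  0.021 0.021 0.005]
 [0.01  0.005 0.005 0.004 0.011]]
.452,.094,.14,-168 ([np.float64(15.51), np.float64(32.4), np.float64(-0.72)], 'turn', np.float64(-45.0))
```

View pics/w6.png

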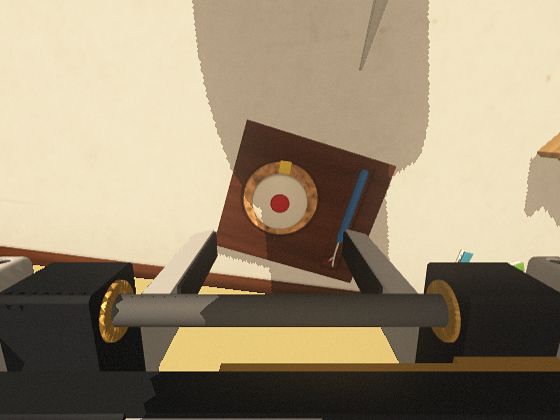

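The tape sits flat and centred in the well, with its button at (280,203) inside the rim centred near (280,198). Next is shutting the drawer.

Emit:
arm_command(xyz=[[15.5,32.4,-0.7],[15.5,32.4,-0.7],[15.5,32.4,-0.7],[15.5,32.4,-0.7],[15.5,32.4,-0.7],[15.5,32.4,-0.7],[15.5,32.4,-0.7],[15.5,32.4,-0.7]], turn=[-45,-45,-45,-45,-45,-45,-45,-45], fingers=0.6)

```text
time: 24.55
tcp_pos: [0.4506, 0.0933, 0.1375]
tcp_rot: [-180.0, -0.1, -168.0]
contact_force: [-0.6, -0.7, -0.3]
grip_width: 0.0566
gripper_force: 0.0
```

```bash
python3 seq.py .4535,.0952,.03,-168
```

```text
.4535,.0952,.03,-168 ([np.float64(-0.32), np.float64(0.12), np.float64(10.75)], 'turn', np.float64(-0.0))
```

Emit:
arm_command(xyz=[[-0.3,0.1,5],[-0.3,0.1,9],[-0.3,0.1,10.7],[-0.3,0.1,10.7]], turn=[0,0,0,0])

```text
time: 25.05
tcp_pos: [0.4529, 0.0939, 0.0303]
tcp_rot: [-179.9, -0.2, -168.1]
contact_force: [0.0, -0.2, 1.1]
grip_width: 0.0563
gripper_force: 0.0
```

Emit:
arm_command(xyz=[[0,0,0],[0,0,0],[0,0,0],[0,0,0],[0,0,0],[0,0,0]], turn=[0,0,0,0,0,0], fingers=0.1)

```text
time: 25.8
tcp_pos: [0.4543, 0.0957, 0.0317]
tcp_rot: [180.0, 0.0, -168.0]
contact_force: [-0.5, -0.3, 7.1]
grip_width: 0.0186
gripper_force: 30.0
```

Emit:
arm_command(xyz=[[-1.5,0,0],[-3,0,0],[-4.5,0,0],[-6,0,0],[-7.5,0,0],[-9,0,0],[-9.8,0,0],[-10,0,0]], turn=[0,0,0,0,0,0,0,0])

```text
time: 26.8
tcp_pos: [0.5522, 0.1159, 0.0317]
tcp_rot: [-180.0, -0.0, -168.1]
contact_force: [-8.0, -3.8, 16.2]
grip_width: 0.0181
gripper_force: 30.0
```

Emit:
arm_command(xyz=[[0,0,0]], turn=[0])

```text
time: 26.92
tcp_pos: [0.5522, 0.1159, 0.0317]
tcp_rot: [-180.0, -0.0, -168.1]
contact_force: [-2.7, -2.8, 10.0]
grip_width: 0.0184
gripper_force: 30.0
```

Emit:
arm_command(xyz=[[-0.3,0,0],[-0.3,0,0],[-0.3,0,0]], turn=[0,0,0])

```text
time: 27.3
tcp_pos: [0.5524, 0.1159, 0.0315]
tcp_rot: [-180.0, -0.3, -168.1]
contact_force: [-17.1, -6.1, 24.5]
grip_width: 0.0184
gripper_force: 30.0
```

Emit:
arm_command(xyz=[[0,0,0],[0,0,0],[0,0,0],[0,0,-5],[0,0,-11],[0,0,-11]], turn=[0,0,0,0,0,0], fingers=0.8)

```text
time: 28.05
tcp_pos: [0.5573, 0.1177, 0.1458]
tcp_rot: [179.9, 0.4, -168.0]
contact_force: [-0.6, -0.3, -1.2]
grip_width: 0.0736
gripper_force: 0.0
```

```bash
python3 seq.py .386,.322,.14,136
```

```text
.386,.322,.14,136 ([np.float64(12.52), np.float64(23.54), np.float64(0.58)], 'turn', np.float64(56.0))
```

Drawer is hard against its stop. Now the jar back.

Emit:
arm_command(xyz=[[12.7,23.5,0],[12.7,23.5,0],[12.7,23.5,0],[12.7,23.5,0],[12.7,23.5,0],[12.7,23.5,0],[12.7,23.5,0.6],[12.7,23.5,0.6]], turn=[56,56,56,56,56,56,56,56], fingers=0.85)

```text
time: 29.05
tcp_pos: [0.3819, 0.3197, 0.1346]
tcp_rot: [-179.9, 0.0, 136.1]
contact_force: [0.1, -0.1, 0.3]
grip_width: 0.0797
gripper_force: 0.0
```

```bash
python3 - <<'E'
from h import *
im,D=save('wrist','w7.png'); P=cloud('wrist',D); Z=P[...,2]
n,l,st,c=cv2.connectedComponentsWithStats(((Z>.048)&(Z<.07)).astype(np.uint8))
for i in range(1,n):
    if st[i,4]>800: print(st[i],rect('wrist',l==i,.056))
E
python3 seq.py .385,.3205,.037,136
```

```text
[ 251  185   63   62 2898] ((383, 321), (53, 54), 52.3)
.385,.3205,.037,136 ([np.float64(-0.15), np.float64(0.25), np.float64(9.79)], 'turn', np.float64(0.1))
```

View pics/w7.png

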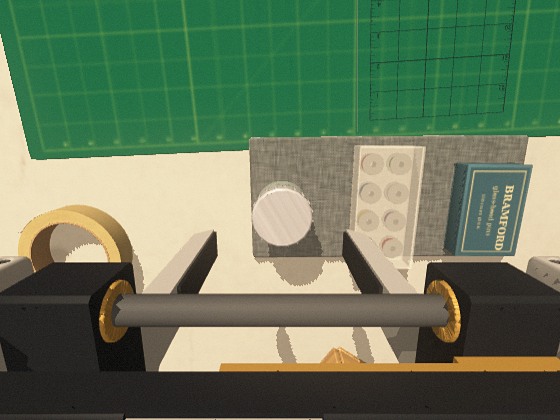

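Jar lid at (282,214) is between the fingers. The box (388,205) is clear of the right finger and the tin is at (492,210).

Emit:
arm_command(xyz=[[-0.2,0.2,4],[-0.2,0.2,8],[-0.2,0.2,9.8],[-0.2,0.2,9.8]], turn=[0,0,0,0])

```text
time: 29.6
tcp_pos: [0.3846, 0.3193, 0.0364]
tcp_rot: [-179.8, 0.0, 136.0]
contact_force: [0.6, 0.3, 0.4]
grip_width: 0.08
gripper_force: 0.0
```

Emit:
arm_command(xyz=[[0,0,0],[0,0,0],[0,0,0],[0,0,0],[0,0,0],[0,0,-5],[0,0,-11],[0,0,-11]], turn=[0,0,0,0,0,0,0,0], fingers=0.3)

```text
time: 30.6
tcp_pos: [0.3863, 0.3223, 0.1516]
tcp_rot: [179.6, -0.1, 136.0]
contact_force: [0.4, 0.5, -1.9]
grip_width: 0.0519
gripper_force: 30.0
```

```bash
python3 seq.py .4895,.0035,.14,-167
```

```text
.4895,.0035,.14,-167 ([np.float64(-29.58), np.float64(-15.75), np.float64(1.16)], 'turn', np.float64(-57.0))
```

Emit:
arm_command(xyz=[[-29.6,-15.7,0],[-29.6,-15.7,0],[-29.6,-15.7,0],[-29.6,-15.7,0],[-29.6,-15.7,0],[-29.6,-15.7,0],[-29.6,-15.7,1],[-29.6,-15.7,1]], turn=[-57,-57,-57,-57,-57,-57,-57,-57])

```text
time: 31.6
tcp_pos: [0.4878, 0.0, 0.1363]
tcp_rot: [-180.0, -0.1, -167.2]
contact_force: [0.3, 0.4, -0.9]
grip_width: 0.0521
gripper_force: 30.0
```

```bash
python3 seq.py .4895,.0035,.030,-167
```

```text
.4895,.0035,.030,-167 ([np.float64(-0.25), np.float64(0.3), np.float64(10.63)], 'turn', np.float64(-0.2))
```

Emit:
arm_command(xyz=[[-0.2,0.2,5],[-0.2,0.2,9],[-0.2,0.2,10.3],[-0.2,0.2,10.5],[-0.2,0.2,10.5]], turn=[0,0,0,0,0])

```text
time: 32.22
tcp_pos: [0.4906, 0.0047, 0.0335]
tcp_rot: [180.0, 0.1, -167.0]
contact_force: [0.2, -0.8, -1.2]
grip_width: 0.0523
gripper_force: 30.0
```

Emit:
arm_command(xyz=[[0,0,0],[0,0,0],[0,0,0],[0,0,0],[0,0,-5],[0,0,-11],[0,0,-11]], turn=[0,0,0,0,0,0,0], fingers=0.8)

```text
time: 33.1
tcp_pos: [0.4921, 0.0046, 0.1463]
tcp_rot: [180.0, 0.4, -167.0]
contact_force: [0.7, 0.0, -0.5]
grip_width: 0.0749
gripper_force: 0.0
```

```bash
python3 seq.py .453,.392,.14,136
```

```text
.453,.392,.14,136 ([np.float64(-4.87), np.float64(38.63), np.float64(0.63)], 'turn', np.float64(57.0))
```

Emit:
arm_command(xyz=[[-4.9,38.6,0],[-4.9,38.6,0],[-4.9,38.6,0],[-4.9,38.6,0],[-4.9,38.6,0],[-4.9,38.6,0],[-4.9,38.6,0.6],[-4.9,38.6,0.6]], turn=[57,57,57,57,57,57,57,57])

```text
time: 34.1
tcp_pos: [0.4487, 0.3956, 0.1347]
tcp_rot: [-179.9, -0.0, 136.3]
contact_force: [0.3, -1.4, 0.3]
grip_width: 0.0754
gripper_force: 0.0
```

```bash
python3 - <<'E'
from h import *
im,D=save('wrist','w8.png'); P=cloud('wrist',D); Z=P[...,2]
n,l,st,c=cv2.connectedComponentsWithStats(((Z>.02)&(Z<.045)).astype(np.uint8))
for i in range(1,n):
    if st[i,4]>800: print(st[i],rect('wrist',l==i,.033))
E
python3 seq.py .4525,.3915,.022,136
```

```text
[ 247  150   65  123 7538] ((452, 389), (58, 118), 45.9)
[ 350  169   71   91 5263] ((521, 459), (62, 87), 46.2)
.4525,.3915,.022,136 ([np.float64(-0.29), np.float64(0.09), np.float64(11.3)], 'turn', np.float64(0.1))
```

Emit:
arm_command(xyz=[[-0.3,0,6],[-0.3,0,10],[-0.3,0,11.1],[-0.3,0,11.1]], turn=[0,0,0,0])

```text
time: 34.65
tcp_pos: [0.4536, 0.3887, 0.0257]
tcp_rot: [-180.0, 0.0, 135.9]
contact_force: [-0.2, -0.1, 0.5]
grip_width: 0.0752
gripper_force: 0.0
```

Emit:
arm_command(xyz=[[0,0,0],[0,0,0],[0,0,0],[0,0,0],[0,0,0],[0,0,-5],[0,0,-11],[0,0,-11]], turn=[0,0,0,0,0,0,0,0], fingers=0.3)

```text
time: 35.65
tcp_pos: [0.4551, 0.3912, 0.1405]
tcp_rot: [179.6, -0.0, 136.0]
contact_force: [-0.7, 0.7, -1.6]
grip_width: 0.0579
gripper_force: 30.0
```

```bash
python3 seq.py .469,.099,.13,-165
```

```text
.469,.099,.13,-165 ([np.float64(-21.32), np.float64(-20.04), np.float64(1.05)], 'turn', np.float64(-59.0))
```

Emit:
arm_command(xyz=[[-21.3,-20,0],[-21.3,-20,0],[-21.3,-20,0],[-21.3,-20,0],[-21.3,-20,0],[-21.3,-20,0],[-21.3,-20,1],[-21.3,-20,1]], turn=[-59,-59,-59,-59,-59,-59,-59,-59])

```text
time: 36.65
tcp_pos: [0.4666, 0.0981, 0.1245]
tcp_rot: [-180.0, -0.1, -165.2]
contact_force: [-0.2, -0.6, -0.8]
grip_width: 0.0581
gripper_force: 30.0
```

```bash
python3 seq.py .4695,.099,.017,-165
```

```text
.4695,.099,.017,-165 ([np.float64(-0.3), np.float64(0.01), np.float64(10.75)], 'turn', np.float64(-0.2))
```

Emit:
arm_command(xyz=[[-0.2,0,6],[-0.2,0,9.5],[-0.2,0,10.6],[-0.2,0,10.8],[-0.2,0,10.8]], turn=[0,0,0,0,0])

```text
time: 37.28
tcp_pos: [0.4696, 0.0986, 0.0181]
tcp_rot: [180.0, 0.0, -165.1]
contact_force: [0.3, 0.1, -0.1]
grip_width: 0.0581
gripper_force: 30.0
```

Emit:
arm_command(xyz=[[0,0,0],[0,0,0],[0,0,0],[0,0,0],[0,0,-5],[0,0,-11],[0,0,-11]], turn=[0,0,0,0,0,0,0], fingers=0.85)

```text
time: 38.15
tcp_pos: [0.4714, 0.0988, 0.1313]
tcp_rot: [179.9, 0.4, -165.1]
contact_force: [-0.8, 0.5, -0.7]
grip_width: 0.0801
gripper_force: 0.0
```

```bash
python3 seq.py .522,.461,.14,136
```

```text
.522,.461,.14,136 ([np.float64(-14.23), np.float64(33.69), np.float64(-0.87)], 'turn', np.float64(58.9))
```

Emit:
arm_command(xyz=[[-14.2,33.7,-0.9],[-14.2,33.7,-0.9],[-14.2,33.7,-0.9],[-14.2,33.7,-0.9],[-14.2,33.7,-0.9],[-14.2,33.7,-0.9],[-14.2,33.7,-0.9],[-14.2,33.7,-0.9]], turn=[59,59,59,59,59,59,59,59], fingers=0.95)

```text
time: 39.15
tcp_pos: [0.5191, 0.4597, 0.1352]
tcp_rot: [-179.9, 0.0, 136.0]
contact_force: [0.9, -0.7, -0.7]
grip_width: 0.0892
gripper_force: 0.0
```

```bash
python3 seq.py .522,.461,.025,136
```

```text
.522,.461,.025,136 ([np.float64(-0.12), np.float64(0.3), np.float64(11.02)], 'turn', np.float64(-0.0))
```

Emit:
arm_command(xyz=[[-0.1,0.2,6],[-0.1,0.2,10],[-0.1,0.2,11],[-0.1,0.2,11]], turn=[0,0,0,0])

```text
time: 39.65
tcp_pos: [0.522, 0.4603, 0.027]
tcp_rot: [-180.0, 0.0, 135.9]
contact_force: [0.4, -0.5, -0.4]
grip_width: 0.0889
gripper_force: 0.0
```

Emit:
arm_command(xyz=[[0,0,0],[0,0,0],[0,0,0],[0,0,0],[0,0,0],[0,0,-5],[0,0,-11],[0,0,-11]], turn=[0,0,0,0,0,0,0,0], fingers=0.3)

```text
time: 40.65
tcp_pos: [0.5235, 0.4626, 0.1414]
tcp_rot: [179.6, -0.0, 136.0]
contact_force: [0.5, -0.6, -1.4]
grip_width: 0.0585
gripper_force: 30.0
```

```bash
python3 seq.py .453,.196,.13,-166
```

```text
.453,.196,.13,-166 ([np.float64(-13.47), np.float64(-24.06), np.float64(1.14)], 'turn', np.float64(-58.0))
```

Emit:
arm_command(xyz=[[-13.5,-24,0],[-13.5,-24,0],[-13.5,-24,0],[-13.5,-24,0],[-13.5,-24,0],[-13.5,-24,0],[-13.5,-24,1],[-13.5,-24,1]], turn=[-58,-58,-58,-58,-58,-58,-58,-58])

```text
time: 41.65
tcp_pos: [0.451, 0.1947, 0.1252]
tcp_rot: [-180.0, -0.1, -166.1]
contact_force: [-0.4, 0.1, -0.8]
grip_width: 0.0583
gripper_force: 30.0
```

```bash
python3 seq.py .453,.196,.0175,-166
```

```text
.453,.196,.0175,-166 ([np.float64(-0.22), np.float64(0.08), np.float64(10.77)], 'turn', np.float64(-0.1))
```

Emit:
arm_command(xyz=[[-0.1,0,6],[-0.1,0,9.5],[-0.1,0,10.6],[-0.1,0,10.8],[-0.1,0,10.8]], turn=[0,0,0,0,0])

```text
time: 42.28
tcp_pos: [0.4531, 0.1954, 0.0191]
tcp_rot: [180.0, 0.0, -166.0]
contact_force: [0.9, -0.3, -0.3]
grip_width: 0.0585
gripper_force: 30.0
```

Emit:
arm_command(xyz=[[0,0,0],[0,0,0],[0,0,0],[0,0,0],[0,0,-5],[0,0,-11],[0,0,-13],[0,0,-13]], turn=[0,0,0,0,0,0,0,0], fingers=0.9)

```text
time: 43.28
tcp_pos: [0.4534, 0.1955, 0.1499]
tcp_rot: [179.9, 0.2, -166.0]
contact_force: [0.1, -0.2, -0.2]
grip_width: 0.0845
gripper_force: 0.0
```

Emit:
arm_command(xyz=[[0,10,0],[0,20,0],[0,25,0],[0,25,0],[0,25,0],[0,25,0]], turn=[10,20,30,40,40,40])

```text
time: 44.02
tcp_pos: [0.3917, 0.4374, 0.1469]
tcp_rot: [-179.9, -0.0, 154.2]
contact_force: [0.9, -1.5, -0.1]
grip_width: 0.0846
gripper_force: 0.0
```

```bash
python3 - <<'E'
from h import *
im,D=save('top','top2.png'); P=cloud('top',D); Z=P[...,2]; yy,xx=np.mgrid[0:420,0:560]
def win(u0,u1,v0,v1): return (xx>u0)&(xx<u1)&(yy>v0)&(yy<v1)
print('tin',rect('top',(Z>.012)&win(222,257,200,250),.022))
print('box',rect('top',(Z>.012)&win(257,291,197,248),.025))
print('jar',rect('top',(Z>.03)&win(293,325,195,228),.048))
print('unit',rect('top',(Z>.045)&win(205,320,120,200),.056))
cv2.imwrite('pics/c2.png',cv2.resize(im[100:310,100:430,::-1],None,fx=2.3,fy=2.3))
E
```

```text
tin ((456, 194), (89, 62), 13.6)
box ((469, 95), (119, 58), 14.8)
jar ((493, 3), (52, 50), 43.2)
unit ((639, 131), (139, 260), 12.0)
```

View pics/c2.png

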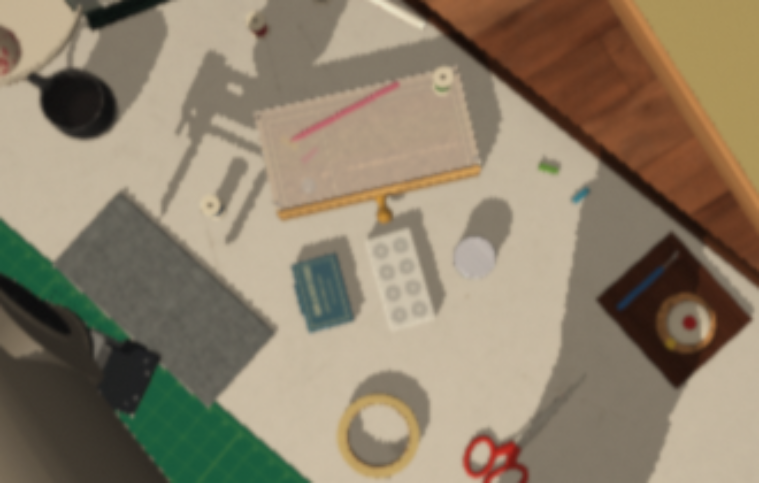

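The tin (323,292), box (402,280) and jar (475,257) are back within about 3 mm of where they started. The drawer is shut, with the knob at (384,212) as before, and the tape is centred in the well at (689,323).

```bash
python3 -c "
from h import *
print(r.sign_off())"
```

```text
the job is handed in; nothing more can be done
None
```

I handed the job in at about 44 s of the 141 s allowed: the tape measure lies flat in the well, the drawer is shut, and the tin, box and jar stand within about 3 mm of where they started by the top camera; the hand-in returned no verdict.

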